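# Clip a sample box onto the herb display rail

## Robot

A 7-joint arm with a two-finger parallel gripper is mounted at the origin on the work surface. World frame = base frame: x ahead of the robot, y to its left, z up, the work surface at z = 0. Lengths are in m, angles in rad, forces in N, time in s.
With the tool pointing down it reaches from about 0.35 to 0.9 m from the base axis. Payload 8.1 kg.
Tool frame: the origin (TCP) lies on the centre line of the jaws, within the pads' length; the fingertips stand 19 mm ahead of it and the grasp point (between the pads) is the TCP; z points along the fingers, y is the direction in which the jaws open and shut (so a half turn about z gives the same grasp; the last joint's range is limited). The gripper opens to 92 mm and grips with 3 to 60 N. Pads are 19 mm wide; open, the fingers measure 130 mm over their backs; the gripper's body (75 mm by 190 mm) begins 47 mm behind the grasp point.
Start: joints at [1.213, 0.434, 0.025, 1.573, -0.012, 1.134, -0.075], TCP at [0.158, -0.605, 0.246] pointing down, gripper open.
Joint ranges: [-2.62, 2.62], [-0.44, 2.09], [-1.27, 1.32], [0.08, 2.57], [-1.32, 4.46], [0.12, 2], [-2.74, 2.74]. Speed limits (rad/s): [2.22, 2.22, 3.01, 3.01, 3.14, 3.14, 3.14].

## Interface

Orientations are given as a rotation vector (axis times angle).
In Python, from cell import robot gives the robot as it stands. The module is installed in compiled form; this text tells all that it offers.
- The arm moves only by the tool step_arm, never from a script. Its argument "commands" is text: rows parted by semicolons, each of 7 numbers parted by spaces: the finger opening in mm, from 0 to 91.8, then the shift along the tool's x, y, z in mm, then the turn, a rotation vector about the tool's x, y, z in rad. A call has 1 to 8 rows; each row shifts and turns the pose as measured when the row begins, along the tool's axes as they then stand; what a row does not reach is not made up. A row lasts 1/10 s, in which the tool goes at most 50 mm and 8.59 degrees, less where a joint would pass 70% of its speed; a pose out of reach is approached as far as the arm can. A call with a gripper value outside its range is refused whole. The fingers move at their own pace and stop on an object; the grip force is fixed at half the most. Time passes only in rows, so rows that do not move let the fingers close. It gives the time, the measured TCP pose, the force and the opening at its end, in the units of the state.
- robot.get_state(): the state, without advancing time (a new reading comes with each control period).
- robot.get_image(name): name is "scene" or "top" or "wrist"; returns a dict with "color" (384x512x3 uint8, blue, green, red), "fx", "fy", "cx", "cy" (pixels), "k1" (the pictures are not rectified: a ray, as slopes to the right and down, at radius r is drawn at 1 + k1 r^2 times it, then the intrinsics apply), "view" (4x4, takes a point from world to camera coordinates). Camera axes: x right, y up, looking along -z (the intrinsics and any distortion apply to the point x, -y, -z); pixel columns grow to the right and rows downward; lengths in m; the calibration is good to about 2 mm. A picture is of the moment at which its call begins. There is no depth.
- robot.job_done(): hands the job in, once; it reports no verdict.
The state is a dict: "time_s": time; "q": joint angles; "qvel": joint speeds; "joint_torque": joint torques, N m; "position": TCP position; "tool_rot": TCP orientation; "ft_force": force on the tool from outside, world axes, zero at the start; "ft_torque": the same for the moment, N m; "width": finger opening in m.
Only numpy, scipy, OpenCV 4.12 (cv2) and the standard library are available. Lean on these libraries where they do the work, as an engineer would, in place of code of your own. Each camera call takes 0.05 s, during which the arm holds its last target.

## Task

Mount the loose sample box in the empty bay of the display rail: hook the lip under its base below the rail's upper edge with the foot end still raised, then tilt it down, pressing gently, until its spring foot clip snaps under the rail's lower edge and the base lies flat on the rail. Leave the jar, the bowl and the carton where they stand, and let go of the box.

Things in the scene. Friction and masses are not known exactly. Their poses are not given: they have to be found in the camera images.
- bay_seat (a point): Middle of the empty bay, on the rail's top face, 78 mm above the counter. Its frame follows the rail: +x runs down the slope (away from the robot, 20 degrees below level), y along the rail (level), +z straight off the top face. The rail: flat aluminium strip 70 mm wide (x -35 to +35), 4 mm thick, 250 mm long, on a central web 30 mm wide, so both long edges overhang freely.
- rail_upper (a point): Top corner of the rail's upper edge (nearest the robot) at the middle of the empty bay. The stand's wooden board lies 24 mm below the rail's top face and reaches 40 mm beyond each rail edge.
- rail_lower (a point): Top corner of the rail's lower edge (the one the foot clip snaps under) at the middle of the empty bay.
- stand: Fixed wooden stand with the sloping rail, 270 mm wide (y); origin on the counter below the rail's middle, +x the downhill direction, level. Two bays, centred 60 mm to either side; each lies between two low ribs on the rail (6 mm high, 6 mm wide, running along x from -30 to +30) with 76 mm free between them. One bay is empty, the other is taken.
- neighbour_center (a point): Centre of the white box of the sample box already clipped in the other bay, fixed, same shape and size as the loose one: it shows how the loose one must sit.
- box_center (a point): Loose sample box, 0.2 to 0.35 kg: centre of its white box with dark lid, 46 (x) x 44 (y) x 42 mm (z), the part to grip (across y). +x towards the foot clip, z up; it starts upright on the counter, this point 41 mm up. The box is on a grey base plate: x -26.5 to +59, 56 mm wide (y), z -26 to -18 from here. Seated: x -14 to -18, z +26 in the bay_seat frame, axes parallel.
- lip_tip (a point): Upper edge of the free end of the hook's lip, mid-width, 12 mm to -x of box_center and 35 mm below it. The hook, full width, hangs from the base's -x end: leg 6 mm thick, then the lip, 6 mm thick, pointing to +x, 8.5 mm beyond the leg's inner face; the slot between lip and base is 9 mm high. Seated: x -26 to -30, z about -9 in the bay_seat frame, under the rail.
- slot_root (a point): Inner corner of the hook slot (leg's inner face meets base underside), mid-width: 20.5 mm to -x of box_center and 26 mm below it. It meets rail_upper when hooked. The slot takes the rail edge with the base tilted foot-up against the rail by up to about 22 degrees (a level box is at 20); below about 13 degrees the clip meets the rail before the lip is in.
- foot_top (a point): Top of the base plate above the foot clip, mid-width: 49 mm to +x of box_center, 18 mm below it. The free face, 36 mm (x) x 56 mm from the box to the plate's end, is the place to press. Hooked and let go, the box stays, foot raised about 8 degrees; pressing down here with some 7 to 12 N snaps the clip, then the base stops hard on the rail. Seated: z +8 in the bay_seat frame.
- foot_under (a point): Underside of the base plate, 8 mm below foot_top; seated it touches the rail at about x +34, z 0 in the bay_seat frame.
- clip_nose (a point): Nose of the steel spring foot clip under the base plate's +x end: slanted face below it, flat catch above. The clip slides along the box's x, reaches down to the level of the lip's underside (41 mm below box_center), and its pull tab ends 73 mm to +x of box_center.
- clip (a joint): Travel of the loose box's foot clip along +x, m: 0 = at rest, and again 0 to 0.001 once snapped under the rail; about 0.004 while the rail edge pushes it aside; at most 0.007. Spring 1.2 N per mm with 2.4 N preload; half pressed it stays half open.
- jar_mid (a point): Bystander: amber glass jar with knobbed lid, 80 mm across, 159 mm high, standing on the counter; the point is 60 mm above its underside.
- bowl: Bystander: white bowl, 90 mm across, 45 mm high; origin at the centre of its underside.
- brick: Bystander: closed carton 90 x 60 x 45 mm; origin at the centre of its underside.

How it is judged:
On the way:
1. the lip is under the rail's upper edge in the empty bay while the foot is still raised (x of lip_tip in the frame of bay_seat between -0.034 and -0.018 m and z of lip_tip in the frame of bay_seat between -0.018 and -0.003 m and y of lip_tip in the frame of bay_seat between -0.02 and 0.02 m and z of foot_under in the frame of bay_seat above 0.005 m), for 0.1 s.
At the end, for the whole second after the job is handed in: The sample box sits in the empty bay: lip under the rail's upper edge, base flat on the rail (within 3 mm at the foot and 4 degrees), foot clip sprung back under the lower edge (clip travel under 1.5 mm), within 14 mm of the bay's middle along the rail, at rest (x of lip_tip in the frame of bay_seat between -0.032 and -0.022 m and z of lip_tip in the frame of bay_seat between -0.0125 and -0.004 m and y of box_center in the frame of bay_seat between -0.014 and 0.014 m and z of foot_under in the frame of bay_seat between -0.003 and 0.003 m and value of joint clip below 0.0015 m and angle between the x axis of box_center and the x axis of bay_seat, either way round below 0.07 rad and velocity of joint clip below 0.02 m/s); the robot touches nothing.
It fails at once if the jar, bowl or carton is moved more than 30 mm (distance of any of jar_mid, bowl, brick from where it was at the start of the episode above 0.03 m).
It fails at once if the sample box is forced against the stand with more than 80 N (contact force between sample and stand above 80 N).
It also fails if it takes over 40 s, if anything falls off the work surface, if the arm or the gripper's body presses on something with over 40 N, if the wrist force passes 120 N, or if a joint passes its speed limit or range.

## Working session

There is one attempt and no reset: what is moved stays moved. The work goes in short steps, Python scripts to look and compute and a tool call to move; the robot and the scene stay as the last step left them, time stands still between calls to the robot, and variables do not carry over. Pictures are saved under pics/ and viewed, and the job is handed in when it is done.

Besides the shell and the picture viewer there is one more tool, called after "Request:" by a JSON object that holds its "api" and its "payload", one argument or row to a line. step_arm: Moves the arm, as the interface text tells. Its arguments: {"type":"object","properties":{"commands":{"type":"string"}},"required":["commands"]}

```bash
mkdir -p pics; cat > h.py <<'E'
import numpy as np, cv2
from cell import robot
def snap(name,tag):
    im=robot.get_image(name); cv2.imwrite(f'pics/{tag}.png',im['color'])
    import pickle; pickle.dump(im,open(f'pics/{tag}.pkl','wb')); return im
def load(tag):
    import pickle; return pickle.load(open(f'pics/{tag}.pkl','rb'))
def proj(im,P):
    P=np.atleast_2d(P); V=np.array(im['view']); c=P@V[:3,:3].T+V[:3,3]
    s=np.stack([c[:,0]/-c[:,2],-c[:,1]/-c[:,2]],1); r2=(s**2).sum(1,keepdims=True); s=s*(1+im['k1']*r2)
    return s*[im['fx'],im['fy']]+[im['cx'],im['cy']]
def ray(im,uv):
    d=(np.array(uv,float)-[im['cx'],im['cy']])/[im['fx'],im['fy']]; s=d.copy()
    for _ in range(30): s=d/(1+im['k1']*(s@s))
    V=np.array(im['view']);R=V[:3,:3]; o=-R.T@V[:3,3]; return o,R.T@np.array([s[0],-s[1],-1])
def atz(im,uv,z):
    o,d=ray(im,uv); return o+d*(z-o[2])/d[2]
def crop(tag,x0,y0,x1,y1,f,out):
    a=cv2.imread(f'pics/{tag}.png')[y0:y1,x0:x1]; cv2.imwrite(f'pics/{out}.png',cv2.resize(a,None,fx=f,fy=f,interpolation=cv2.INTER_CUBIC))
E
python3 - <<'E'
from h import *
for n in ['scene','top','wrist']:
    im=snap(n,n+'0'); V=np.array(im['view']); print(n,im['fx'],im['cx'],im['cy'],im['k1'],(-V[:3,:3].T@V[:3,3]).round(3),V[2,:3].round(2))
print(robot.get_state())
E
```

```text
scene 438.32721873776933 258.6324685724214 191.4266205985569 -0.16847683171928934 [ 1.382 -0.632  0.769] [ 0.7  -0.49  0.53]
top 488.08707621480215 251.09464656144172 196.79813487653138 -0.034768278097244615 [ 0.363 -0.009  1.231] [-0.13 -0.03  0.99]
wrist 342.2154608621822 255.07340461255245 197.16298137159717 -0.03455158314485269 [ 0.24  -0.583  0.384] [0.3  0.08 0.95]
{'time_s': 0.15, 'q': array([ 1.21340157,  0.43500759,  0.02500003,  1.57384704, -0.01155874,
        1.13399189, -0.0750805 ]), 'qvel': array([ 0.00107917, -0.00251701,  0.00020683, -0.00364133, -0.00038937,
       -0.00056551,  0.00012875]), 'joint_torque': array([ 2.83181660e-03, -6.68266082e+01,  9.85794850e-01, -3.14695466e+01,
       -6.05150498e-02,  3.92980326e-02,  1.37434931e-04]), 'position': array([ 0.15737474, -0.60451042,  0.24517582]), 'tool_rot': array([-3.11508009e+00, -3.98927396e-01,  4.52328546e-04]), 'ft_force': array([0.78743182, 0.23444769, 0.12048133]), 'ft_torque': array([0.0122007 , 0.01392436, 0.04379239]), 'width': 0.09199676041146992}
```

View pics/scene0.png

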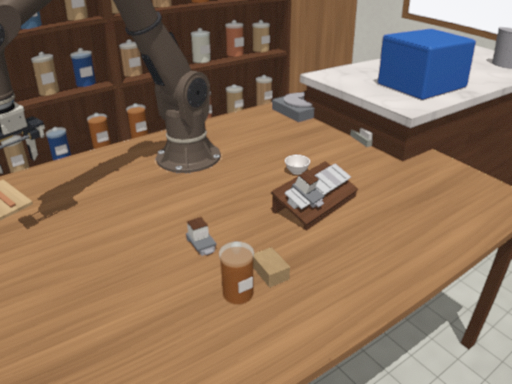

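View pics/top0.png

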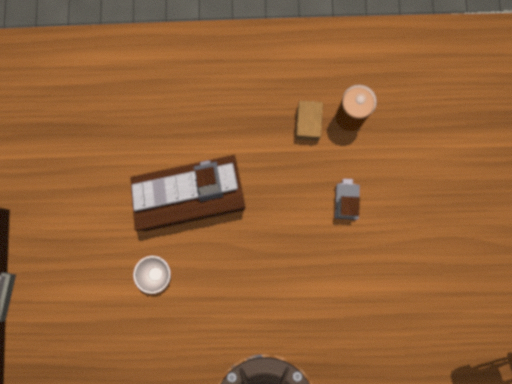

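View pics/wrist0.png

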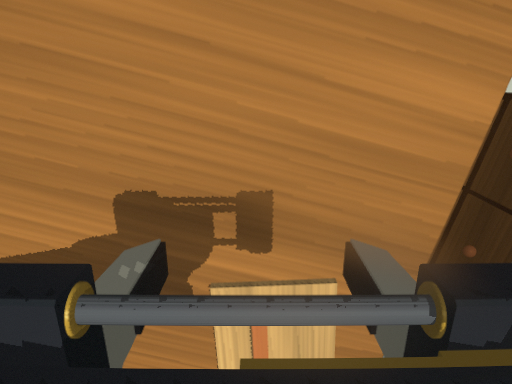

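```bash
python3 -c "
from h import *
crop('top0',120,145,260,245,5.5,'a'); crop('top0',300,160,400,235,7,'b')
crop('scene0',170,150,370,290,4,'c')"
```

```text
(no output)
```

View pics/a.png

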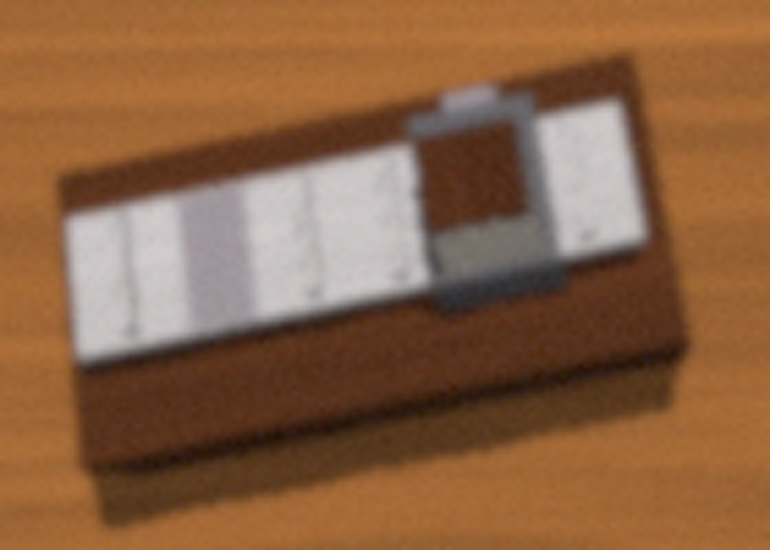

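View pics/b.png

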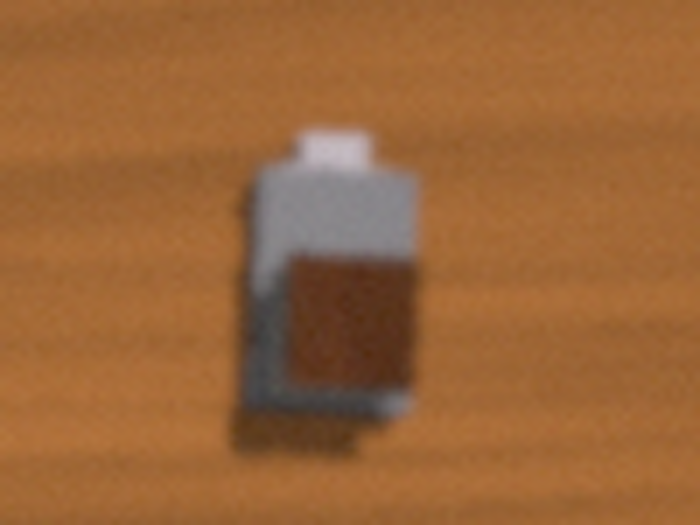

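View pics/c.png

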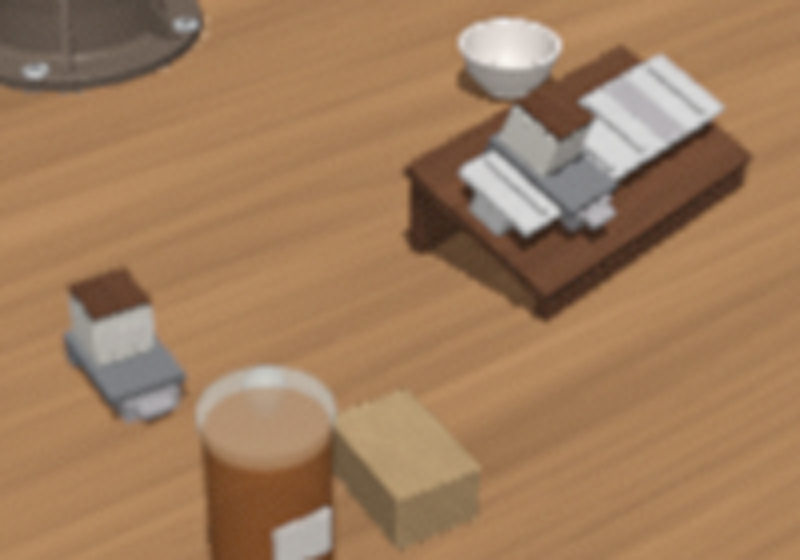

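```bash
cat > fit.py <<'E'
from h import *
from scipy.optimize import least_squares
from scipy.spatial.transform import Rotation as Ro
T=load('top0');S=load('scene0')
def tp(l,o,f): return [((a+.5)/f-.5+o[0],(b+.5)/f-.5+o[1]) for a,b in l]
def fit(name,L,obs,z,pitch,x0):
    def pts(p): return Ro.from_euler('zy',[p[2],pitch]).apply(L)+[p[0],p[1],z]
    def res(p): return np.concatenate([(proj(im,pts(p)[ix])-uv).ravel() for im,ix,uv in obs])
    for o in [obs]+[[q] for q in obs]:
        obs_=o
        r=least_squares(lambda p:np.concatenate([(proj(im,pts(p)[ix])-uv).ravel() for im,ix,uv in obs_]),x0)
        print(name,r.x.round(4),'rms px',np.sqrt((r.fun**2).mean()).round(2)); 
        if len(o)>1: print(r.fun.reshape(-1,2).round(1).tolist()); best=r.x
    return best
L=np.array([[23,22,21],[23,-22,21],[-23,22,21],[-23,-22,21],[59,28,-18],[59,-28,-18]])/1e3
b=fit('box',L,[(T,range(6),tp([(291,254),(415,256),(285,384),(410,388),(262,170),(417,172)],(300,160),7)),
 (S,range(6),tp([(152,305),(98,322),(123,268),(68,290),(187,376),(118,407)],(170,150),4))],.041,0,[.5,-.2,0])
L=np.array([[35,125,0],[-35,125,0],[-35,-125,0],[35,-125,0]])/1e3
s=fit('rail',L,[(T,range(4),tp([(65,214),(82,362),(648,243),(620,98)],(120,145),5.5)),
 (S,range(4),tp([(722,105),(659,55),(460,173),(526,236)],(170,150),4))],.078,np.radians(20),[.5,.2,0.1])
c,sn=np.cos(s[2]),np.sin(s[2])
print('bay',s[0]-.06*sn,s[1]+.06*c,'neighbour bay',s[0]+.06*sn,s[1]-.06*c)
E
python3 fit.py
```

```text
box [ 0.4864 -0.2145 -0.0629] rms px 0.9
[[-0.3, -0.9], [0.4, -0.5], [0.2, -0.5], [0.8, -0.3], [-0.6, -1.3], [-0.3, -0.7], [0.1, -1.2], [-1.1, -0.5], [0.3, -0.3], [-0.4, -1.0], [0.1, -1.5], [-1.3, -2.5]]
box [ 0.4847 -0.2141 -0.0757] rms px 0.39
box [ 0.4917 -0.2166 -0.0418] rms px 0.62
rail [0.5397 0.1817 0.1941] rms px 1.08
[[-0.2, -0.1], [-0.6, -1.6], [0.6, -0.5], [0.3, 1.3], [0.5, -2.1], [0.1, -2.6], [-0.8, 1.1], [-0.2, 0.6]]
rail [0.5391 0.1817 0.2065] rms px 0.66
rail [0.5424 0.1801 0.1748] rms px 1.13
bay 0.5281113750983396 0.2405990392737337 neighbour bay 0.5512539142892888 0.12285175531441947
```

```bash
cat >> h.py <<'E'
from scipy.spatial.transform import Rotation as Ro
def tool_R(yaw,pitch=0,flip=False):
    # box axes (x fwd, y, z up) -> tool: z=-boxz ; x=boxx,y=-boxy  (flip: x=-boxx,y=boxy)
    B=Ro.from_euler('zy',[yaw,pitch]); A=np.diag([-1,1,-1.]) if flip else np.diag([1,-1,-1.])
    return B*Ro.from_matrix(A)
def delta(p,Rt):
    s=robot.get_state(); R=Ro.from_rotvec(s['tool_rot'])
    d=R.inv().apply(np.array(p)-s['position'])*1000; r=(R.inv()*Rt).as_rotvec()
    print('t',round(s['time_s'],2),'pos',s['position'].round(4),'F',np.round(s['ft_force'],1),'w',round(s['width']*1e3,1),'d mm',d.round(1),'rot',r.round(4)); return d,r
E
python3 - <<'E'
from h import *
s=robot.get_state(); print(Ro.from_rotvec(s['tool_rot']).as_matrix().round(2))
delta([.48,-.214,.2],tool_R(-.065)); delta([.48,-.214,.2],tool_R(-.065,flip=True))
E
```

```text
[[ 0.97  0.25 -0.  ]
 [ 0.25 -0.97  0.  ]
 [-0.   -0.   -1.  ]]
t 0.15 pos [ 0.1574 -0.6045  0.2452] F [0.8 0.2 0.1] w 92.0 d mm [ 410.6 -296.6   45.4] rot [-1.100e-03  3.000e-04  3.197e-01]
t 0.15 pos [ 0.1574 -0.6045  0.2452] F [0.8 0.2 0.1] w 92.0 d mm [ 410.6 -296.6   45.4] rot [-5.0000e-04 -1.5000e-03 -2.8219e+00]
```

Request:
{"api": "step_arm", "payload": {
  "commands": "91 40 -29 0 0 0 0;91 40 -29 0 0 0 0;91 40 -29 0 0 0 0;91 40 -29 0 0 0 0;91 40 -29 0 0 0 0;91 40 -29 10 0 0 0;91 40 -29 10 0 0 0;91 40 -29 10 0 0 0"
}}

```text
time_s: 0.95
position: [0.4065, -0.3022, 0.214]
tool_rot: [3.117, 0.375, -0.004]
ft_force: [0.4, -0.3, 0.6]
width: 0.0909
```

```bash
python3 -c "
from h import *
delta([.48,-.214,.2],tool_R(-.065))"
```

```text
t 0.95 pos [ 0.4065 -0.3022  0.214 ] F [ 0.4 -0.3  0.6] w 90.9 d mm [ 92.4 -68.3  13.6] rot [0.0023 0.0025 0.3046]
```

Request:
{"api": "step_arm", "payload": {
  "commands": "91 40 -29 5 0 0 0;91 40 -29 5 0 0 0;91 13 -10 4 0 0 0;91 0 0 0 0 0 0.1;91 0 0 0 0 0 0.1;91 0 0 0 0 0 0.1;91 0 0 0 0 0 0;91 0 0 0 0 0 0"
}}

```text
time_s: 1.75
position: [0.485, -0.2018, 0.1966]
tool_rot: [-3.138, 0.083, 0.007]
ft_force: [-0.4, -0.6, 0.3]
width: 0.091
```

```bash
python3 -c "
from h import *
delta([.48,-.214,.2],tool_R(-.065))
snap('wrist','w1');crop('w1',0,0,512,384,1.5,'w1b')"
```

```text
t 1.75 pos [ 0.485  -0.2018  0.1966] F [-0.4 -0.6  0.3] w 91.0 d mm [-4.3 12.4 -3.4] rot [-0.0024  0.0047  0.012 ]
```

View pics/w1b.png

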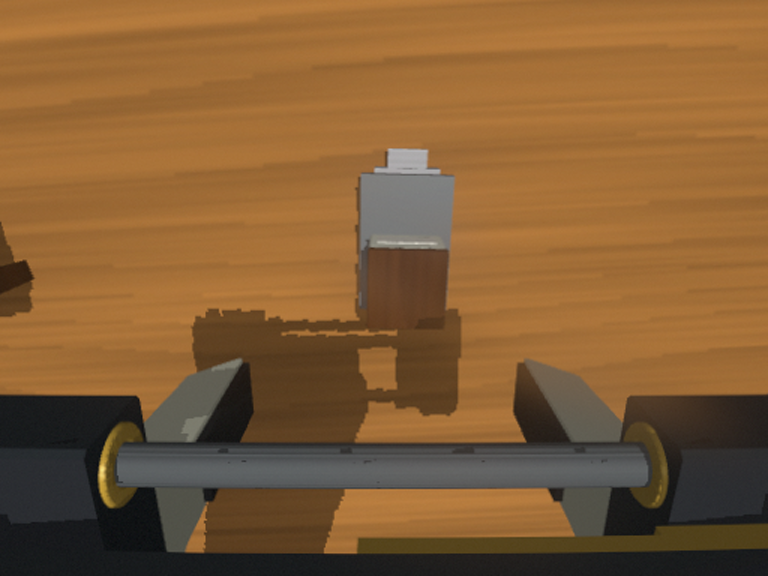

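```bash
cat > f2.py <<'E'
import io,contextlib
with contextlib.redirect_stdout(io.StringIO()): from fit import *
W=load('w1')
L=np.array([[23,22,21],[23,-22,21],[-23,22,21],[-23,-22,21],[59,28,-18],[59,-28,-18]])/1e3
w=tp([(369,248),(448,248),(367,327),(443,327),(359,175),(454,177)],(0,0),1.5)
t=tp([(291,254),(415,256),(285,384),(410,388),(262,170),(417,172)],(300,160),7)
fit('box',L,[(T,range(6),t),(W,range(6),w)],.041,0,[.5,-.2,0])
E
python3 f2.py; python3 -c "
from h import *
delta([.487,-.214,.1],tool_R(-.065))"
```

```text
box [ 0.4838 -0.2148 -0.068 ] rms px 0.54
[[-0.0, 0.1], [0.6, 0.6], [0.3, 0.6], [0.9, 0.8], [-0.4, -0.4], [0.0, 0.3], [-1.1, -0.0], [0.1, 0.8], [-0.1, -0.3], [0.5, 0.5], [0.4, -0.7], [-0.3, -1.0]]
box [ 0.4847 -0.2141 -0.0757] rms px 0.39
box [ 0.4837 -0.2149 -0.0671] rms px 0.58
t 1.8 pos [ 0.4849 -0.2019  0.1966] F [-0.2  0.1  0.3] w 91.4 d mm [ 3.2 12.2 96.6] rot [-0.0024  0.0047  0.0116]
```

Request:
{"api": "step_arm", "payload": {
  "commands": "91 0 12 30 -0.002 0.005 0.009;91 0 0 40 0 0 0;91 0 0 25 0 0 0;91 0 0 0 0 0 0;91 0 0 0 0 0 0"
}}

```text
time_s: 2.3
position: [0.4857, -0.2157, 0.1009]
tool_rot: [3.14, -0.085, 0.008]
ft_force: [0.9, 0.2, 0.4]
width: 0.0909
```

```bash
python3 -c "
from h import *
delta([.484,-.2148,.046],tool_R(-.068))
snap('wrist','w2')"
```

```text
t 2.3 pos [ 0.4857 -0.2157  0.1009] F [0.9 0.2 0.4] w 90.9 d mm [-2.  -0.8 54.9] rot [ 0.0006 -0.005   0.0139]
```

View pics/w2.png

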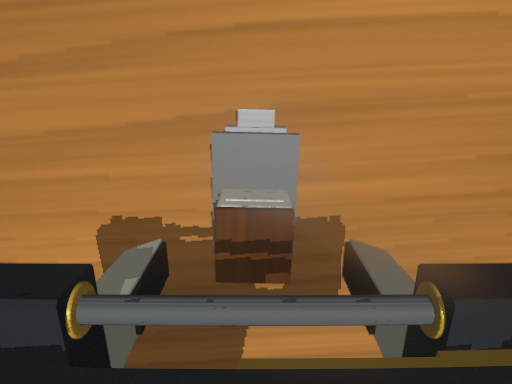

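Request:
{"api": "step_arm", "payload": {
  "commands": "91 -2 -1 25 0 -0.005 0.012;91 0 0 20 0 0 0;91 0 0 8 0 0 0;91 0 0 0 0 0 0;91 0 0 0 0 0 0"
}}

```text
time_s: 2.85
position: [0.4891, -0.2165, 0.0542]
tool_rot: [3.136, -0.102, 0.018]
ft_force: [-0.1, -0.5, 0.8]
width: 0.091
```

```bash
python3 -c "
from h import *
delta([.484,-.2148,.046],tool_R(-.068))"
```

```text
t 2.85 pos [ 0.4891 -0.2165  0.0542] F [-0.1 -0.5  0.8] w 91.0 d mm [-5.3 -1.4  8.1] rot [ 0.0039 -0.0118  0.0032]
```

Request:
{"api": "step_arm", "payload": {
  "commands": "91 -5 -1 8 0.004 -0.012 0.003;91 0 0 1 0 0 0;91 0 0 0 0 0 0"
}}

```text
time_s: 3.15
position: [0.4853, -0.2157, 0.0468]
tool_rot: [3.139, -0.107, 0.004]
ft_force: [0.3, -0.5, -0.0]
width: 0.0907
```

```bash
python3 -c "
from h import *
delta([.484,-.2148,.046],tool_R(-.068))"
```

```text
t 3.15 pos [ 0.4853 -0.2157  0.0468] F [ 0.3 -0.5 -0. ] w 90.7 d mm [-1.4 -0.8  0.8] rot [ 0.0006 -0.0023  0.    ]
```

Close.

Request:
{"api": "step_arm", "payload": {
  "commands": "60 0 -1 0 0 -0.002 0;42 0 0 0 0 0 0;40 0 0 0 0 0 0;40 0 0 0 0 0 0;40 0 0 0 0 0 0;40 0 0 0 0 0 0"
}}

```text
time_s: 3.75
position: [0.4857, -0.2146, 0.0473]
tool_rot: [3.139, -0.107, 0.001]
ft_force: [0.1, 0.5, -0.7]
width: 0.0477
```

```bash
python3 -c "
from h import *
delta([.484,-.2148,.046],tool_R(-.068))"
```

```text
t 3.75 pos [ 0.4857 -0.2146  0.0473] F [ 0.1  0.5 -0.7] w 47.7 d mm [-1.7  0.3  1.3] rot [ 0.0007 -0.0008  0.0001]
```

Request:
{"api": "step_arm", "payload": {
  "commands": "38 0 0 0 0 0 0;38 0 0 0 0 0 0;38 0 0 0 0 0 0;38 0 0 0 0 0 0"
}}

```text
time_s: 4.15
position: [0.4857, -0.2146, 0.0474]
tool_rot: [3.139, -0.106, 0.001]
ft_force: [0.7, -0.3, 0.2]
width: 0.0437
```

Request:
{"api": "step_arm", "payload": {
  "commands": "36 0 0 -20 0 0 0;36 0 0 -30 0 0 0;36 0 0 -40 0 0 0;36 0 0 -40 0 0 0;36 0 0 -20 0 0 0;36 0 0 0 0 0 0"
}}

```text
time_s: 4.75
position: [0.4828, -0.2135, 0.1997]
tool_rot: [-3.138, 0.106, 0.011]
ft_force: [1.0, -0.1, -3.5]
width: 0.0437
```

```bash
python3 -c "
from h import *
delta([.52,.24,.2],tool_R(.2))
snap('wrist','w3');crop('w3',130,50,390,320,2.2,'w3b');snap('scene','s3');crop('s3',130,100,370,280,3.3,'s3b')"
```

```text
t 4.75 pos [ 0.4828 -0.2135  0.1997] F [ 1.  -0.1 -3.5] w 43.7 d mm [   6.5 -455.     0.5] rot [-0.0026  0.007  -0.2676]
```

View pics/w3b.png

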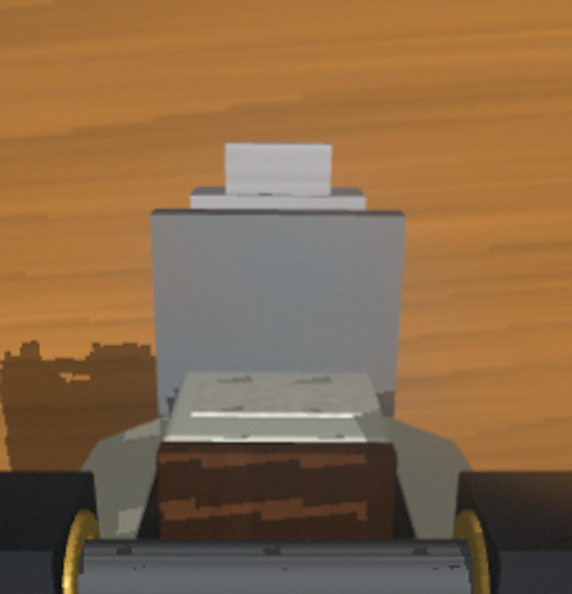

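View pics/s3b.png

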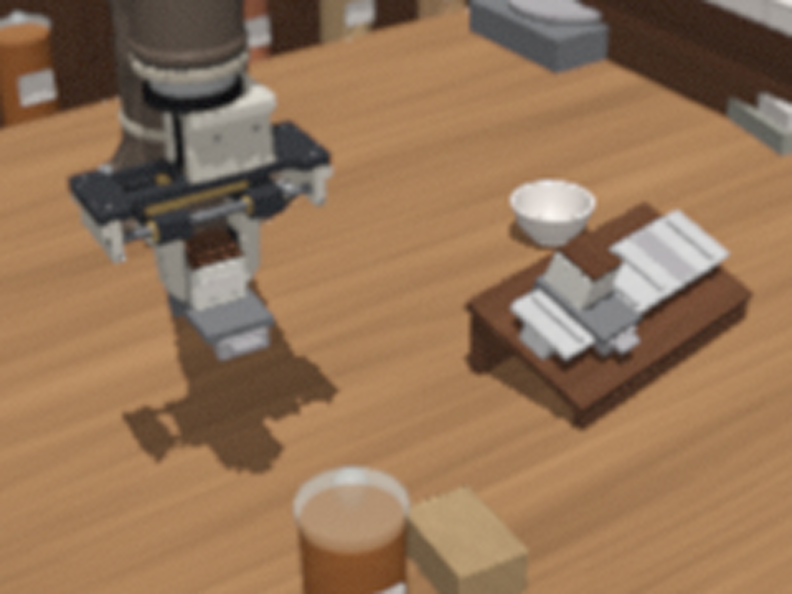

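```bash
cat > f3.py <<'E'
from h import *
from scipy.optimize import least_squares
W=load('w3'); s=robot.get_state(); p0=s['position']; R=Ro.from_rotvec(s['tool_rot'])*Ro.from_matrix(np.diag([1,-1,-1.]))
L=np.array([[59,28,-18],[59,-28,-18],[23,22,21],[23,-22,21],[23,22,-18],[23,-22,-18]])/1e3
uv=np.array([(151,211),(404,212),(160,443),(394,443),(185,373),(368,373)]); uv=(uv+.5)/2.2-.5+[130,50]
def f(q,zfix=None):
    return proj(W,p0+R.apply(Ro.from_euler('zy',[q[3],q[4]]).apply(L)+q[:3]))-uv
for fx in (0,1):
    g=(lambda q:f(q).ravel()) if not fx else (lambda q:np.r_[f(q).ravel(),(q[2]+.0063)*3000, q[4]*200])
    r=least_squares(g,[0,0,-.006,0,0]); print(r.x.round(4),f(r.x).round(1).tolist())
E
python3 f3.py
```

```text
[-0.0004 -0.0006 -0.0033 -0.0034  0.0183] [[-0.4, 1.9], [0.2, 1.8], [-1.0, -0.4], [1.1, -0.1], [-1.1, -1.8], [1.3, -1.5]]
[-0.0012 -0.0006 -0.0061 -0.0034 -0.0003] [[0.2, 2.3], [-0.4, 2.2], [-0.0, -0.2], [0.1, 0.0], [-0.6, -2.5], [0.7, -2.3]]
```

Request:
{"api": "step_arm", "payload": {
  "commands": "36 0 0 -40 0 0 0;36 0 -40 0 0 0 0;36 0 -48 0 0 0 0;36 0 -48 0 0 0 0;36 0 -48 0 0 0 0;36 0 -48 0 0 0 0;36 0 -48 0 0 0 0;36 0 -48 0 0 0 0"
}}

```text
time_s: 5.65
position: [0.4983, 0.1154, 0.2213]
tool_rot: [-3.138, 0.133, 0.058]
ft_force: [1.5, -0.1, -2.3]
width: 0.044
```

Request:
{"api": "step_arm", "payload": {
  "commands": "36 0 -48 0 0 0 -0.1;36 -10 -48 0 0 0 -0.1;36 -10 -20 0 0 0 -0.07;36 -10 0 0 0 0 0;36 -10 0 0 0 0 0;36 0 0 0 0 0 0;36 0 0 0 0 0 0"
}}

```text
time_s: 6.35
position: [0.451, 0.2324, 0.2104]
tool_rot: [-3.122, -0.317, 0.088]
ft_force: [0.6, -0.6, -2.2]
width: 0.0438
```

```bash
python3 -c "
from h import *
delta([.45,.225,.22],tool_R(.2))
snap('wrist','w4');crop('w4',0,0,512,384,1.5,'w4b')"
```

```text
t 6.35 pos [0.451  0.2324 0.2104] F [ 0.6 -0.6 -2.2] w 43.8 d mm [-3.   6.9 -9.5] rot [-0.0083  0.0553  0.0024]
```

View pics/w4b.png

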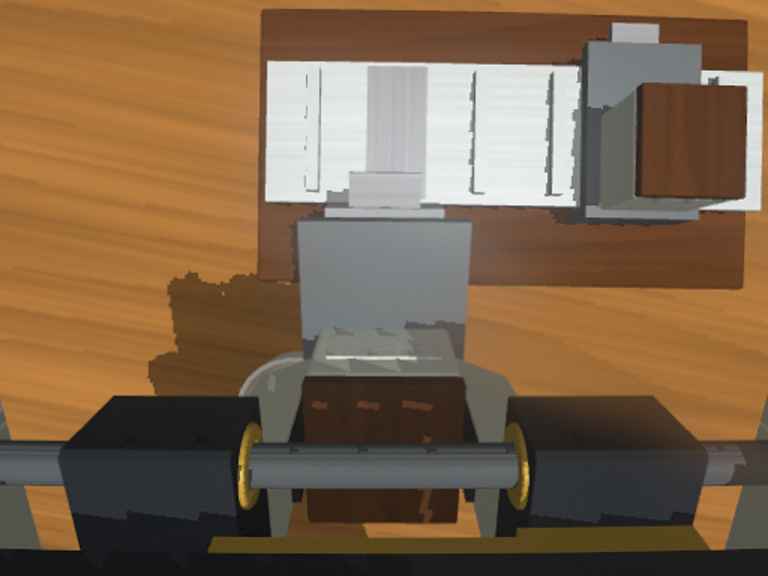

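```bash
cat > f4.py <<'E'
import io,contextlib
with contextlib.redirect_stdout(io.StringIO()): from fit import *
W=load('w4')
w=tp([(267,61),(265,202),(760,210),(762,73)],(0,0),1.5)
t=tp([(65,214),(82,362),(648,243),(620,98)],(120,145),5.5)
sc=tp([(722,105),(659,55),(460,173),(526,236)],(170,150),4)
for pit in (20,):
  s=fit('rail',L,[(T,range(4),t),(W,range(4),w),(S,range(4),sc)],.078,np.radians(pit),[.5,.2,0.1])
s=fit('railTW',L,[(T,range(4),t),(W,range(4),w)],.078,np.radians(20),[.5,.2,0.1])
c,sn=np.cos(s[2]),np.sin(s[2])
print('bay',s[0]-.06*sn,s[1]+.06*c)
# z free
def pts(p): return Ro.from_euler('zy',[p[2],p[4]]).apply(L)+[p[0],p[1],p[3]]
r=least_squares(lambda p:np.concatenate([(proj(W,pts(p))-w).ravel(),(proj(T,pts(p))-t).ravel()]),[.54,.18,.2,.078,.35]);print(r.x.round(4),r.fun.round(1))
E
python3 f4.py
```

```text
rail [0.5392 0.1798 0.1952] rms px 1.69
[[0.6, 0.1], [0.3, -1.3], [1.4, -0.4], [1.1, 1.4], [1.6, -2.2], [3.3, 0.5], [-2.9, -1.4], [-4.0, 0.5], [-0.1, -2.0], [-0.5, -2.5], [-1.4, 1.3], [-0.8, 0.7]]
rail [0.5391 0.1817 0.2065] rms px 0.66
rail [0.5391 0.1795 0.1952] rms px 2.37
rail [0.5424 0.1801 0.1748] rms px 1.13
railTW [0.5391 0.1797 0.1961] rms px 1.82
[[0.7, 0.2], [0.3, -1.3], [1.5, -0.4], [1.1, 1.4], [1.7, -1.9], [3.4, 0.8], [-2.8, -1.4], [-4.0, 0.5]]
railTW [0.5391 0.1817 0.2065] rms px 0.66
railTW [0.5391 0.1795 0.1952] rms px 2.37
bay 0.5274138369972184 0.2385248999126715
[0.5388 0.1805 0.1956 0.0823 0.3335] [-0.8 -2.3  1.2  2.3 -0.4  0.  -0.5  0.1 -0.2  0.  -0.4 -1.1  1.1 -0.4
  0.6  1. ]
```

```bash
cat >> h.py <<'E'
BAY=np.array([.5274,.2387,.078]); YAW=.196; RB=Ro.from_euler('zy',[YAW,np.radians(20)])
OFF=np.array([-.001,-.0005,-.0062])
def target(rx,rz,tilt,ry=0):
    B=Ro.from_euler('zy',[YAW,np.radians(20-tilt)])
    root=BAY+RB.apply(np.array([rx,ry,rz])/1e3)
    c=root+B.apply(np.array([20.5,0,26])/1e3)
    return c-B.apply(OFF), tool_R(YAW,np.radians(20-tilt))
def where():
    s=robot.get_state(); B=Ro.from_rotvec(s['tool_rot'])*Ro.from_matrix(np.diag([1,-1,-1.]))
    c=s['position']+B.apply(OFF); g=lambda v:(RB.inv().apply(c+B.apply(np.array(v)/1e3)-BAY)*1e3).round(1)
    e=(RB.inv()*B).as_euler('zyx',degrees=True).round(2)
    print('t',round(s['time_s'],2),'root',g([-20.5,0,-26]),'lip',g([-12,0,-35]),'footunder',g([49,0,-26]),'euler zyx',e,'F',s['ft_force'].round(1),'pos',s['position'].round(4))
E
python3 -c "
from h import *
where()
delta(*target(-51,25,18.5));delta(*target(-51,3,18.5))"
```

```text
t 6.4 root [-127.6   13.7   61.5] lip [-116.9   13.3   55.3] footunder [-60.9  14.7  81.1] euler zyx [ -0.2  -16.43  -3.54] F [-0.7 -0.4 -2.5] pos [0.4511 0.2322 0.2105]
t 6.4 pos [0.4511 0.2322 0.2105] F [-0.7 -0.4 -2.5] w 43.9 d mm [62.  11.2 56.8] rot [-0.0029  0.0298  0.006 ]
t 6.4 pos [0.4511 0.2322 0.2105] F [-0.7 -0.4 -2.5] w 43.9 d mm [55.8  9.9 77.8] rot [-0.0029  0.0298  0.006 ]
```

```bash
sed -i "s/'zyx'/'ZYX'/; s/'zy'/'ZY'/g" h.py fit.py f3.py f4.py; python3 f4.py
```

```text
rail [0.5383 0.1829 0.1891] rms px 0.68
[[0.5, 1.3], [-0.5, -0.3], [-0.3, -0.8], [-0.1, 0.8], [0.2, 0.1], [0.1, -0.5], [0.1, 0.1], [0.0, -0.5], [-0.1, -0.1], [-0.2, -0.9], [-0.4, -1.6], [-0.0, -1.9]]
rail [0.539  0.1826 0.1848] rms px 0.62
rail [0.5382 0.183  0.1892] rms px 0.22
rail [0.5437 0.1788 0.1977] rms px 0.37
railTW [0.5382 0.1829 0.1888] rms px 0.51
[[0.5, 1.3], [-0.5, -0.2], [-0.3, -0.7], [-0.1, 0.9], [0.2, 0.1], [0.1, -0.5], [-0.0, 0.3], [-0.0, -0.3]]
railTW [0.539  0.1826 0.1848] rms px 0.62
railTW [0.5382 0.183  0.1892] rms px 0.22
bay 0.5269720140035147 0.24187012651287812
[0.5382 0.1829 0.1889 0.0781 0.3409] [ 0.1  0.   0.1 -0.3 -0.2  0.4  0.3 -0.4  0.4  1.3 -0.5 -0.2 -0.3 -0.6
 -0.2  0.8]
```

```bash
sed -i "s/^BAY=.*YAW=.196;/BAY=np.array([.5269,.2418,.078]); YAW=.189;/" h.py; python3 f3.py; python3 -c "
from h import *
where()
delta(*target(-51,25,18.5));delta(*target(-51,3,18.5))"
```

```text
[-0.0593 -0.443  -0.0165 -0.2686 -0.0259] [[-0.3, 2.0], [0.3, 1.6], [-1.4, -0.4], [0.7, -0.1], [-0.8, -1.7], [1.6, -1.6]]
[-0.0569 -0.4438 -0.0074 -0.2684  0.0101] [[-3.0, -0.2], [3.0, -0.7], [-5.2, 0.7], [4.4, 1.0], [-2.9, -0.0], [3.8, 0.2]]
t 6.4 root [-128.2    4.3   61.3] lip [-117.5    4.4   55.2] footunder [-61.7   5.2  81.4] euler zyx [  0.79 -16.82   0.2 ] F [-0.7 -0.4 -2.5] pos [0.4511 0.2322 0.2105]
t 6.4 pos [0.4511 0.2322 0.2105] F [-0.7 -0.4 -2.5] w 43.9 d mm [62.4  5.6 56.5] rot [-0.0077  0.0293  0.0131]
t 6.4 pos [0.4511 0.2322 0.2105] F [-0.7 -0.4 -2.5] w 43.9 d mm [56.   5.6 77.5] rot [-0.0077  0.0293  0.0131]
```

Request:
{"api": "step_arm", "payload": {
  "commands": "36 30 3 0 -0.008 0.029 0.013;36 30 3 0 0 0 0;36 0 0 30 0 0 0;36 0 0 20 0 0 0;36 0 0 0 0 0 0;36 0 0 0 0 0 0"
}}

```text
time_s: 7.0
position: [0.5177, 0.2309, 0.1578]
tool_rot: [3.125, 0.273, -0.031]
ft_force: [0.3, -0.4, -2.4]
width: 0.0437
```

```bash
python3 -c "
from h import *
where()
delta(*target(-51,3,18.5))"
```

```text
t 7.0 root [-47.7  -9.3  33.8] lip [-36.7  -9.4  28. ] footunder [ 18.1 -10.3  56.3] euler zyx [ -0.89 -18.84   0.12] F [ 0.3 -0.4 -2.4] pos [0.5177 0.2309 0.1578]
t 7.0 pos [0.5177 0.2309 0.1578] F [ 0.3 -0.4 -2.4] w 43.7 d mm [-13.   -9.4  28.2] rot [ 0.0028 -0.006  -0.0147]
```

Request:
{"api": "step_arm", "payload": {
  "commands": "36 -13 -9 10 0.003 -0.006 -0.015;36 0 0 10 0 0 0;36 0 0 0 0 0 0;36 0 0 0 0 0 0"
}}

```text
time_s: 7.4
position: [0.5059, 0.2365, 0.1412]
tool_rot: [3.127, 0.291, -0.032]
ft_force: [0.4, 0.1, -2.4]
width: 0.0439
```

```bash
python3 -c "
from h import *
where()
delta(*target(-51,1,18.5));delta(*target(-51,-5,18.5))
snap('wrist','w5');crop('w5',100,0,512,384,1.5,'w5b');snap('scene','s5');crop('s5',230,100,370,230,4.5,'s5b')"
```

```text
t 7.4 root [-51.9  -1.6  14.6] lip [-40.9  -1.7   8.8] footunder [13.9 -1.9 37. ] euler zyx [ -0.2  -18.83   0.1 ] F [ 0.4  0.1 -2.4] pos [0.5059 0.2365 0.1412]
t 7.4 pos [0.5059 0.2365 0.1412] F [ 0.4  0.1 -2.4] w 43.9 d mm [-3.4 -1.7 13.3] rot [-0.0006 -0.0057 -0.0033]
t 7.4 pos [0.5059 0.2365 0.1412] F [ 0.4  0.1 -2.4] w 43.9 d mm [-5.3 -1.7 19. ] rot [-0.0006 -0.0057 -0.0033]
```

View pics/w5b.png

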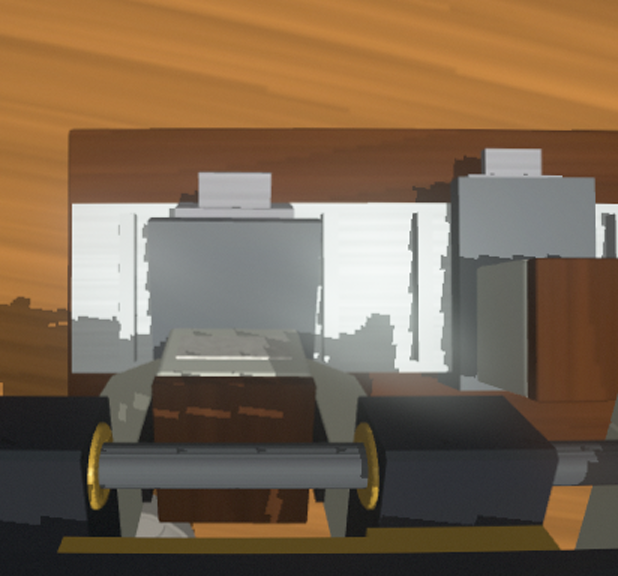

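View pics/s5b.png

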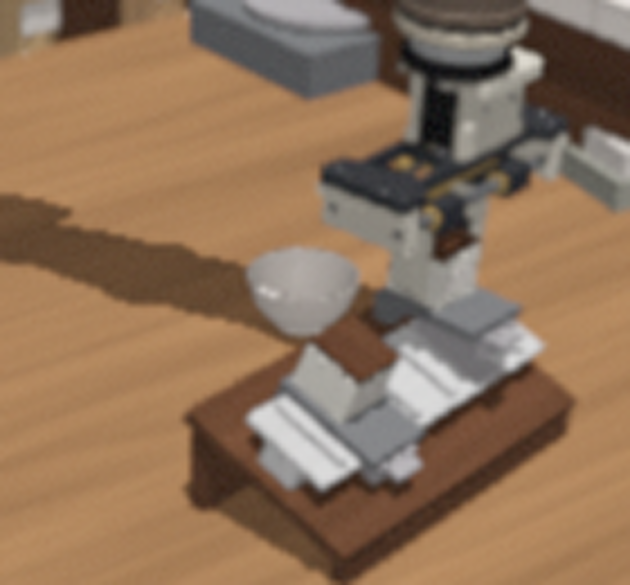

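Request:
{"api": "step_arm", "payload": {
  "commands": "36 -3 -1 7 0 -0.004 -0.003;36 -1 0 6 0 0 0;36 0 0 2 0 0 0;36 0 0 0 0 0 0"
}}

```text
time_s: 7.9
position: [0.502, 0.2364, 0.1257]
tool_rot: [3.126, 0.294, -0.037]
ft_force: [0.1, 0.3, -3.8]
width: 0.0439
```

```bash
python3 -c "
from h import *
where()
delta(*target(-51,-5,18.5))"
```

```text
t 7.9 root [-50.3  -1.   -1.3] lip [-39.4  -1.   -7.1] footunder [15.6 -1.1 20.9] euler zyx [ -0.07 -18.65   0.06] F [ 0.1  0.3 -3.8] pos [0.502  0.2364 0.1257]
t 7.9 pos [0.502  0.2364 0.1257] F [ 0.1  0.3 -3.8] w 43.9 d mm [-1.8 -1.1  3.3] rot [-0.0007 -0.0027 -0.0011]
```

Request:
{"api": "step_arm", "payload": {
  "commands": "36 0 0 1.5 0 0 0;36 0 0 1 0 0 0;36 0 0 0 0 0 0"
}}

```text
time_s: 8.2
position: [0.502, 0.2364, 0.1229]
tool_rot: [3.126, 0.295, -0.037]
ft_force: [0.3, 0.2, -2.5]
width: 0.044
```

```bash
python3 -c "
from h import *
where()"
```

```text
t 8.2 root [-49.4  -1.   -3.9] lip [-38.4  -1.   -9.7] footunder [16.5 -1.1 18.3] euler zyx [ -0.07 -18.65   0.06] F [ 0.3  0.2 -2.5] pos [0.502  0.2364 0.1229]
```

Request:
{"api": "step_arm", "payload": {
  "commands": "36 0 0 0.6 0 0 0;36 0 0 0 0 0 0"
}}

```text
time_s: 8.4
position: [0.5021, 0.2365, 0.1224]
tool_rot: [3.126, 0.295, -0.037]
ft_force: [0.6, 0.5, -3.2]
width: 0.0436
```

Request:
{"api": "step_arm", "payload": {
  "commands": "36 0 0 0.6 0 0 0;36 0 0 0 0 0 0"
}}

```text
time_s: 8.6
position: [0.5022, 0.2366, 0.1221]
tool_rot: [3.126, 0.294, -0.036]
ft_force: [-0.0, -0.9, -2.0]
width: 0.0442
```

Request:
{"api": "step_arm", "payload": {
  "commands": "36 0 0 0.6 0 0 0;36 0 0 0 0 0 0"
}}

```text
time_s: 8.8
position: [0.5023, 0.2366, 0.122]
tool_rot: [3.126, 0.294, -0.035]
ft_force: [-0.8, 0.6, -1.3]
width: 0.0437
```

```bash
python3 -c "
from h import *
where()"
```

```text
t 8.8 root [-48.8  -0.9  -4.6] lip [-37.8  -0.9 -10.4] footunder [17.1 -1.  17.7] euler zyx [ -0.07 -18.71   0.06] F [-0.8  0.6 -1.3] pos [0.5023 0.2366 0.122 ]
```

Request:
{"api": "step_arm", "payload": {
  "commands": "36 3 0 -0.8 0 0 0;36 3 0 0 0 0 0;36 2 0 0 0 0 0;36 0 0 0 0 0 0"
}}

```text
time_s: 9.2
position: [0.511, 0.2383, 0.1222]
tool_rot: [3.126, 0.294, -0.035]
ft_force: [-0.4, 0.5, -2.9]
width: 0.0439
```

```bash
python3 -c "
from h import *
where()"
```

```text
t 9.2 root [-40.4  -0.9  -1.4] lip [-29.5  -0.9  -7.2] footunder [25.4 -1.  20.9] euler zyx [ -0.07 -18.71   0.07] F [-0.4  0.5 -2.9] pos [0.511  0.2383 0.1222]
```

Request:
{"api": "step_arm", "payload": {
  "commands": "36 1.5 0 0 0 0 0;36 1 0 0 0 0 0;36 0 0 0 0 0 0"
}}

```text
time_s: 9.5
position: [0.5137, 0.2387, 0.1218]
tool_rot: [3.126, 0.294, -0.036]
ft_force: [0.1, -0.6, -2.1]
width: 0.0439
```

Request:
{"api": "step_arm", "payload": {
  "commands": "36 1 0 0 0 0 0;36 0 0 0 0 0 0"
}}

```text
time_s: 9.7
position: [0.5147, 0.239, 0.1218]
tool_rot: [3.126, 0.294, -0.036]
ft_force: [-0.2, 0.3, -1.7]
width: 0.0439
```

Request:
{"api": "step_arm", "payload": {
  "commands": "36 1 0 0 0 0 0;36 0 0 0 0 0 0"
}}

```text
time_s: 9.9
position: [0.5157, 0.2391, 0.1218]
tool_rot: [3.126, 0.294, -0.036]
ft_force: [-0.4, 0.1, -3.3]
width: 0.0437
```

```bash
python3 -c "
from h import *
where()
snap('wrist','w6');crop('w6',100,0,512,384,1.5,'w6b');snap('scene','s6');crop('s6',230,100,370,230,4.5,'s6b')"
```

```text
t 9.9 root [-35.8  -1.   -0.2] lip [-24.9  -1.   -6. ] footunder [30.  -1.  22.1] euler zyx [ -0.07 -18.68   0.07] F [-0.4  0.1 -3.3] pos [0.5157 0.2391 0.1218]
```

View pics/w6b.png

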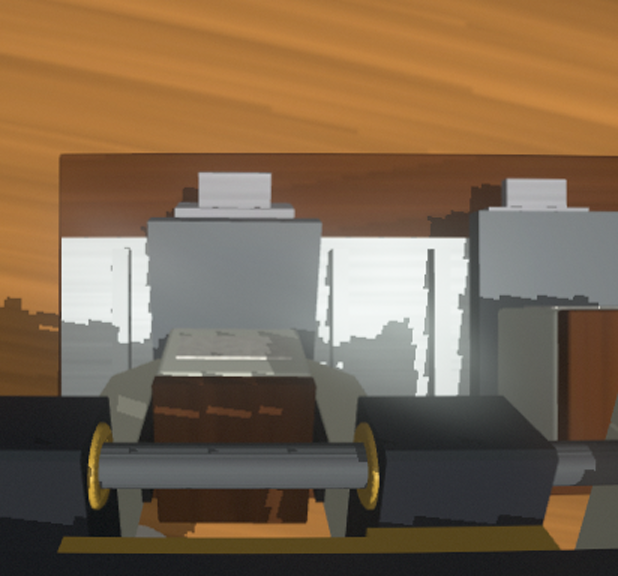

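View pics/s6b.png

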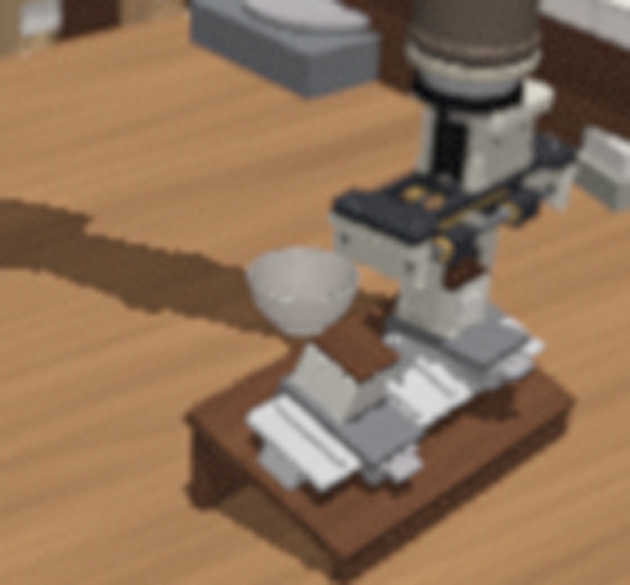

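Request:
{"api": "step_arm", "payload": {
  "commands": "36 1 0 0 0 0 0;36 0 0 0 0 0 0"
}}

```text
time_s: 10.2
position: [0.5164, 0.2393, 0.1217]
tool_rot: [3.126, 0.295, -0.037]
ft_force: [-1.2, -1.0, -1.8]
width: 0.0438
```

Request:
{"api": "step_arm", "payload": {
  "commands": "36 1 0 0 0 0 0;36 0 0 0 0 0 0"
}}

```text
time_s: 10.4
position: [0.5165, 0.2394, 0.1216]
tool_rot: [3.125, 0.295, -0.039]
ft_force: [-0.9, -0.6, -0.8]
width: 0.0436
```

```bash
python3 -c "
from h import *
where()"
```

```text
t 10.4 root [-35.1  -0.9  -0. ] lip [-24.2  -0.9  -5.9] footunder [30.8 -1.  22.1] euler zyx [ -0.04 -18.56   0.03] F [-0.9 -0.6 -0.8] pos [0.5165 0.2394 0.1216]
```

Request:
{"api": "step_arm", "payload": {
  "commands": "36 1.1 0 0.7 0 -0.035 0;36 1.1 0 0.7 0 -0.035 0;36 0 0 0 0 0 0"
}}

```text
time_s: 10.7
position: [0.5189, 0.2399, 0.1204]
tool_rot: [3.115, 0.295, -0.15]
ft_force: [-0.5, -0.8, -2.1]
width: 0.0435
```

```bash
python3 -c "
from h import *
where()"
```

```text
t 10.7 root [-35.   -0.9   0.4] lip [-24.5  -0.9  -6.2] footunder [32.3 -0.9 17.8] euler zyx [-1.000e-02 -1.449e+01  3.000e-02] F [-0.5 -0.8 -2.1] pos [0.5189 0.2399 0.1204]
```

Request:
{"api": "step_arm", "payload": {
  "commands": "36 1.1 0 0.9 0 -0.035 0;36 1.1 0 0.9 0 -0.035 0;36 0 0 0 0 0 0"
}}

```text
time_s: 11.0
position: [0.5211, 0.2403, 0.1182]
tool_rot: [3.102, 0.294, -0.256]
ft_force: [-1.4, -1.0, -1.6]
width: 0.0438
```

```bash
python3 -c "
from h import *
where()"
```

```text
t 11.0 root [-34.6  -0.8   0.1] lip [-24.6  -0.8  -7.2] footunder [33.8 -0.8 12.8] euler zyx [-1.000e-02 -1.056e+01  3.000e-02] F [-1.4 -1.  -1.6] pos [0.5211 0.2403 0.1182]
```

Request:
{"api": "step_arm", "payload": {
  "commands": "60 0 0 0 0 0 0;60 0 0 0 0 0 0;60 0 0 0 0 0 0;60 0 0 0 0 0 0;60 0 0 0 0 0 0"
}}

```text
time_s: 11.5
position: [0.5216, 0.2411, 0.1196]
tool_rot: [3.104, 0.295, -0.245]
ft_force: [0.2, 0.6, -0.2]
width: 0.06
```

Request:
{"api": "step_arm", "payload": {
  "commands": "60 0 0 -20 0 0 0;60 0 0 -35 0 0 0;60 0 0 -35 0 0 0;60 0 0 0 0 0.05 0;60 0 0 0 0 0 0"
}}

```text
time_s: 12.0
position: [0.5353, 0.2437, 0.2116]
tool_rot: [3.114, 0.297, -0.167]
ft_force: [-1.3, -0.5, -0.4]
width: 0.0598
```

```bash
python3 -c "
from h import *
where()
snap('wrist','w7');crop('w7',100,0,512,384,1.5,'w7b');snap('scene','s7');crop('s7',230,100,370,230,4.5,'s7b')"
```

```text
t 12.0 root [-50.8  -0.2  92.1] lip [-40.4  -0.2  85.4] footunder [ 1.670e+01 -1.000e-01  1.087e+02] euler zyx [  0.06 -13.86   0.03] F [-1.3 -0.5 -0.4] pos [0.5353 0.2437 0.2116]
```

View pics/w7b.png

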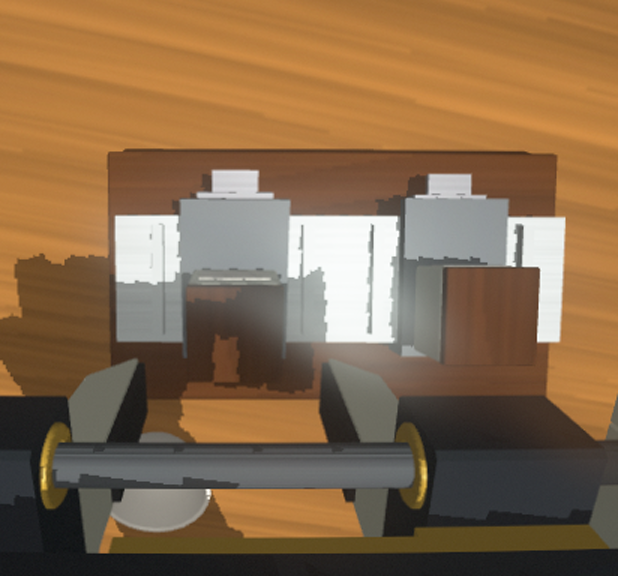

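View pics/s7b.png

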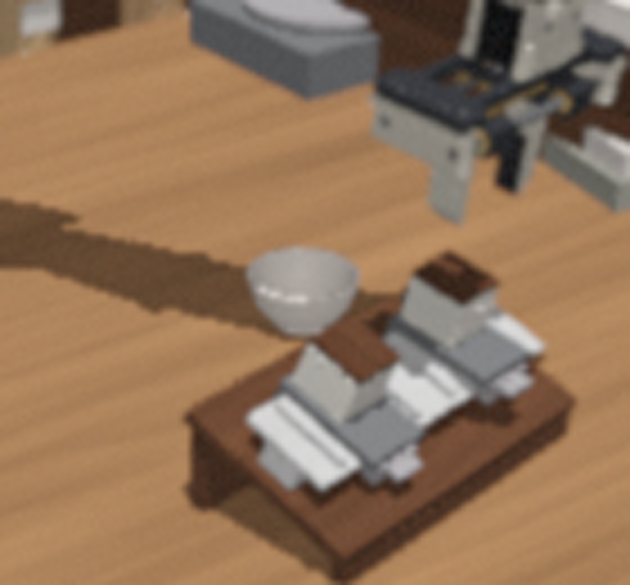

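```bash
cat >> h.py <<'E'
def press(x,z,pitch=20): # tip in rail frame
    Rt=tool_R(YAW,np.radians(pitch)); return BAY+RB.apply(np.array([x,0,z])/1e3)-Rt.apply([0,0,.019]),Rt
def tip():
    s=robot.get_state();R=Ro.from_rotvec(s['tool_rot']); print('t',round(s['time_s'],2),'tip rail',(RB.inv().apply(s['position']+R.apply([0,0,.019])-BAY)*1e3).round(1),'F rail',RB.inv().apply(s['ft_force']).round(1),'w',s['width'].round(4))
E
python3 -c "
from h import *
tip();delta(*press(32,40));delta(*press(32,20))"
```

```text
Traceback (most recent call last):
  File "h.py", line 44, in tip
    s=robot.get_state();R=Ro.from_rotvec(s['tool_rot']); print('t',round(s['time_s'],2),'tip rail',(RB.inv().apply(s['position']+R.apply([0,0,.019])-BAY)*1e3).round(1),'F rail',RB.inv().apply(s['ft_force']).round(1),'w',s['width'].round(4))
                                                                                                                                                                                                                            ^^^^^^^^^^^^^^^^
AttributeError: 'float' object has no attribute 'round'
```

```bash
sed -i "s/s\['width'\].round(4)/round(s['width'],4)/" h.py; python3 -c "
from h import *
tip();delta(*press(32,40));delta(*press(32,20))"
```

```text
t 12.1 tip rail [-32.5  -0.2 109.5] F rail [-0.3 -0.2  0.6] w 0.0598
t 12.1 pos [0.5357 0.2433 0.2109] F [-0.1 -0.2  0.7] w 59.8 d mm [50.7 -0.1 83.4] rot [-0.0004 -0.2396  0.0003]
t 12.1 pos [0.5357 0.2433 0.2109] F [-0.1 -0.2  0.7] w 59.8 d mm [ 4.600e+01 -1.000e-01  1.028e+02] rot [-0.0004 -0.2396  0.0003]
```

Request:
{"api": "step_arm", "payload": {
  "commands": "0 25 0 0 0 -0.12 0;0 30 0 0 0 -0.12 0;0 0 0 0 0 0 0;0 0 0 20 0 0 0;0 0 0 10 0 0 0;0 0 0 0 0 0 0;0 0 0 0 0 0 0"
}}

```text
time_s: 12.8
position: [0.5702, 0.2474, 0.1576]
tool_rot: [3.026, 0.291, -0.599]
ft_force: [-0.4, -0.5, -0.5]
width: 0.0085
```

```bash
python3 -c "
from h import *
tip();delta(*press(32,40));delta(*press(32,20))"
```

```text
t 12.8 tip rail [12.9 -2.8 70.8] F rail [-0.2 -0.4 -0.6] w 0.0085
t 12.8 pos [0.5702 0.2474 0.1576] F [-0.4 -0.5 -0.5] w 8.5 d mm [19.5 -2.9 29.9] rot [0.0069 0.0422 0.0014]
t 12.8 pos [0.5702 0.2474 0.1576] F [-0.4 -0.5 -0.5] w 8.5 d mm [20.4 -3.  49.9] rot [0.0069 0.0422 0.0014]
```

Request:
{"api": "step_arm", "payload": {
  "commands": "0 20 -3 0 0.007 0.042 0;0 0 0 0 0 0 0;0 0 0 20 0 0 0;0 0 0 0 0 0 0;0 0 0 0 0 0 0"
}}

```text
time_s: 13.3
position: [0.5818, 0.2535, 0.1393]
tool_rot: [3.052, 0.293, -0.526]
ft_force: [0.0, 0.5, 1.0]
width: 0.0004
```

```bash
python3 -c "
from h import *
tip();delta(*press(32,20))"
```

```text
t 13.3 tip rail [31.9  1.2 57.8] F rail [-0.2  0.5  1. ] w 0.0004
t 13.3 pos [0.5818 0.2535 0.1393] F [0.  0.5 1. ] w 0.4 d mm [-0.1  1.3 37.8] rot [-0.0013 -0.0079  0.0028]
```

Request:
{"api": "step_arm", "payload": {
  "commands": "0 0 1 20 0 -0.006 0.002;0 0 0 14 0 0 0;0 0 0 0 0 0 0"
}}

```text
time_s: 13.6
position: [0.5716, 0.2511, 0.1104]
tool_rot: [3.053, 0.29, -0.53]
ft_force: [-0.1, -0.4, -0.5]
width: 0.0009
```

```bash
python3 -c "
from h import *
tip();delta(*press(32,18))
snap('wrist','w8');crop('w8',100,0,512,384,1.5,'w8b');snap('scene','s8');crop('s8',230,100,370,230,4.5,'s8b')"
```

```text
t 13.6 tip rail [32.   0.8 27.1] F rail [-0.  -0.4 -0.6] w 0.0009
t 13.6 pos [0.5716 0.2511 0.1104] F [-0.1 -0.4 -0.5] w 0.9 d mm [0.1 0.8 9.1] rot [-0.0023 -0.0058  0.0011]
```

View pics/w8b.png

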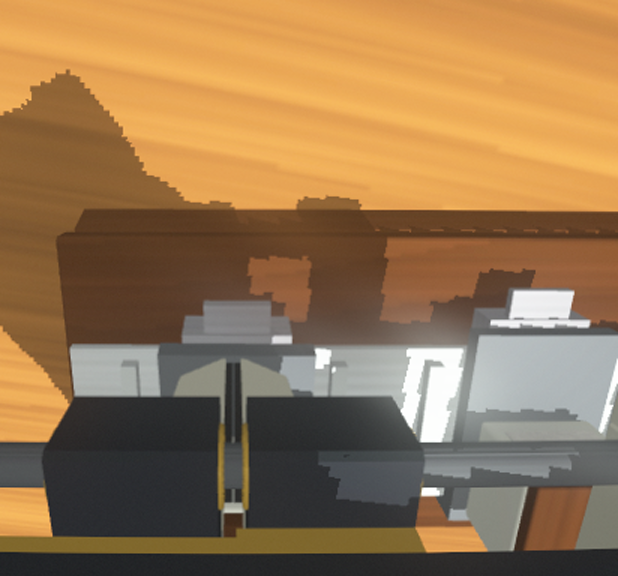

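View pics/s8b.png

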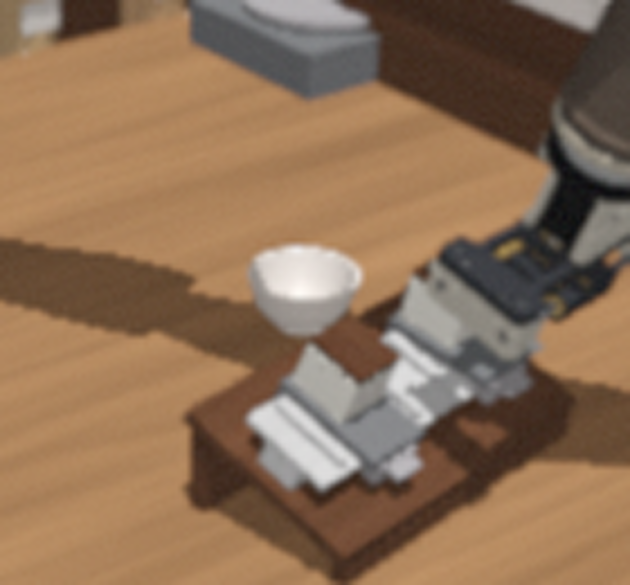

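Request:
{"api": "step_arm", "payload": {
  "commands": "0 0 0 5 0 -0.005 0;0 0 0 3 0 0 0;0 0 0 2 0 0 0;0 0 0 2 0 0 0"
}}

```text
time_s: 14.1
position: [0.5706, 0.2517, 0.1019]
tool_rot: [3.055, 0.29, -0.528]
ft_force: [1.8, -0.2, 3.3]
width: 0.0004
```

```bash
python3 -c "
from h import *
tip()"
```

```text
t 14.1 tip rail [34.   1.6 18.8] F rail [ 0.5 -0.5  3.7] w 0.0004
```

Request:
{"api": "step_arm", "payload": {
  "commands": "0 0 0 2.5 0 0 0;0 0 0 2.5 0 0 0"
}}

```text
time_s: 14.3
position: [0.5702, 0.2518, 0.098]
tool_rot: [3.057, 0.289, -0.523]
ft_force: [1.5, -0.4, 6.0]
width: -0.0002
```

```bash
python3 -c "
from h import *
tip()"
```

```text
t 14.3 tip rail [35.1  1.8 15. ] F rail [-0.7 -0.7  6.1] w -0.0002
```

Request:
{"api": "step_arm", "payload": {
  "commands": "0 -1 0 3 0 0 0;0 0 0 3 0 0 0"
}}

```text
time_s: 14.5
position: [0.567, 0.2512, 0.0922]
tool_rot: [3.057, 0.289, -0.524]
ft_force: [-0.0, 0.7, -0.0]
width: 0.0006
```

```bash
python3 -c "
from h import *
tip()"
```

```text
t 14.5 tip rail [34.   1.8  8.4] F rail [0.1 0.7 0. ] w 0.0006
```

Request:
{"api": "step_arm", "payload": {
  "commands": "0 -0.5 0 3 0 0 0;0 -0.5 0 3 0 0 0"
}}

```text
time_s: 14.7
position: [0.5669, 0.2511, 0.0919]
tool_rot: [3.06, 0.288, -0.514]
ft_force: [1.8, -3.3, 27.8]
width: -0.0004
```

```bash
python3 -c "
from h import *
tip()"
```

```text
t 14.7 tip rail [34.1  1.8  8.1] F rail [-8.4 -3.6 26.5] w -0.0004
```

Request:
{"api": "step_arm", "payload": {
  "commands": "0 0 0 -10 0 0 0;0 0 0 -30 0 0 0;0 0 0 -40 0 0 0;0 -20 0 -40 0 0.1 0;0 -20 0 0 0 0.1 0;0 -20 0 0 0 0.05 0;0 0 0 0 0 0 0;0 0 0 0 0 0 0"
}}

```text
time_s: 15.5
position: [0.5455, 0.246, 0.2185]
tool_rot: [3.121, 0.294, -0.135]
ft_force: [0.2, 0.5, -0.3]
width: 0.0009
```

```bash
python3 -c "
from h import *
tip()
snap('wrist','w9');crop('w9',50,0,512,384,1.5,'w9b');snap('scene','s9');crop('s9',230,100,370,230,4.5,'s9b')"
```

```text
t 15.5 tip rail [-25.3   0.7 120.2] F rail [ 0.4  0.4 -0.2] w 0.0009
```

View pics/w9b.png

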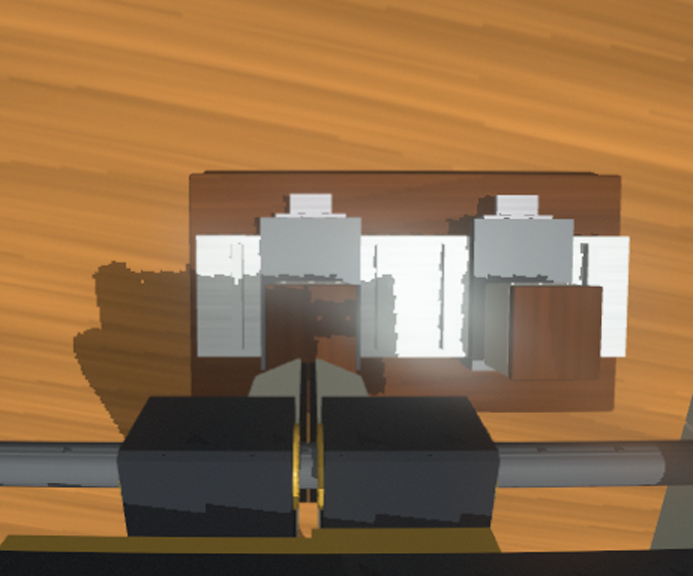

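View pics/s9b.png

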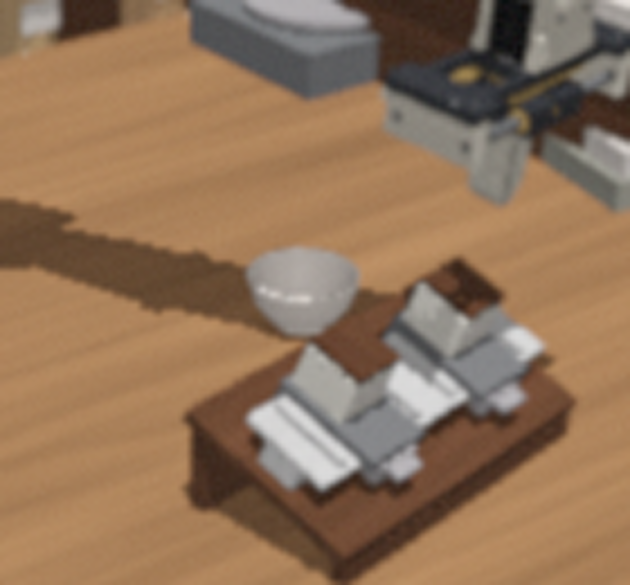

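```bash
python3 -c "
from h import *
W=load('w9')
for tilt in (0,4,8):
  B=RB*Ro.from_euler('y',-np.radians(tilt)); root=BAY+RB.apply([-.0345,0,0])
  P=root+B.apply(np.array([[79.5,28,8],[79.5,-28,8],[43.5,22,47],[43.5,-22,47]])/1e3)
  print(tilt,((proj(W,P)+.5-[50,0])*1.5).round(0).tolist())
print(robot.get_state()['ft_force'].round(1))
"
```

```text
0 [[260.0, 217.0], [360.0, 217.0], [264.0, 284.0], [355.0, 284.0]]
4 [[259.0, 218.0], [361.0, 218.0], [264.0, 291.0], [356.0, 291.0]]
8 [[257.0, 219.0], [362.0, 219.0], [263.0, 299.0], [356.0, 299.0]]
[0.7 0.3 0.4]
```

```bash
python3 -c "
from h import *
robot.job_done(); print(robot.get_state()['time_s'])"
```

```text
the job is handed in; nothing more can be done
the job is handed in; nothing more can be done
```

The sample box is mounted in the empty bay, released and handed in at about 15.6 s; `job_done()` gives no verdict.

**What I did:** I gripped the box across y and lowered it behind the rail until its base touched the upper edge. I slid the lip under that edge with the base tilted about 18.7° foot-up, until the hook stopped against the edge. I tilted it down to about 10.5° while still gripping it, let go, and pressed the foot with closed fingers. The clip snapped at roughly 6 N measured just before it gave way.

**Last checks:**
- **Hooking:** the arm pose put the lip at about x −24, z −6 mm in the bay frame, with the foot about 22 mm up.
- **Seating:** the fingertips stopped at z +8.1 mm, where +8 is seated. In the last wrist picture the plate edge and lid edge lie where a flat base should be (tilt 0°), within about 1 px, and the tab sticks out as far as the neighbour's.
- **Sideways position:** about 1 mm off the bay's middle, from the arm pose.
- **Contact:** the gripper is clear of the box and the force readings are near zero. The highest reading was about 28 N, from one press row after the snap, when the base was already down on the rail.

**Not measured or disagreeing:**
- Clip travel could only be judged from the pictures.
- The jar, bowl and carton were not measured again. The arm kept clear of all three, and the bowl looks unmoved in the pictures.
- The scene camera alone put the rail about 5 mm off the other two cameras. I used the top and wrist cameras, and touching the rail confirmed them within about 1 mm.

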